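# Slide the sample shelf home and secure it

### The arm

A 7-joint arm with a two-finger parallel gripper is mounted at the origin on a cart in front of the work surface, level with it; the furniture and walls round the work are solid. World frame = base frame: x ahead of the robot, y to its left, z up, the work surface at z = 0. Lengths are in m, angles in rad, forces in N, time in s.
With the tool pointing down it reaches from about 0.425 to 0.925 m from the base axis. Payload 6.8 kg.
Tool frame: the origin (TCP) lies midway between the tips of the shut fingers; the grasp point (between the pads) lies 19 mm behind it; x points along the fingers, y is the direction in which the jaws open and shut, and the axes are right-handed (so a half turn about x gives the same grasp; the last joint's range is limited). The gripper opens to 85 mm and grips with 20 to 120 N. Pads are 22 mm wide; open, the fingers measure 114 mm over their backs; the gripper's body (76 mm by 85 mm) begins 54 mm behind the grasp point. The pads swing forward as they close: fully open they stand 13 mm farther back than shut.
Start: joints at [-1.369, 0.477, 0.022, 1.555, -0.011, 1.109, -0.083], TCP at [0.206, 0.643, 0.231] pointing down, gripper open.
Joint ranges: [-2.96, 2.96], [-0.34, 2.1], [-1.41, 1.46], [0.24, 2.44], [-1.37, 4.51], [0.17, 1.92], [-2.96, 2.96]. Speed limits (rad/s): [2.39, 2.39, 3.14, 3.14, 3.14, 3.14, 3.14].

### API

Orientations are given as a rotation vector (axis times angle).
In Python, from bench import r, viewer, nets gives the robot as it stands.
- The arm moves only by the shell command python3 -m pendant 'ROWS' [FORCE]. ROWS is JSON, one flat list of numbers, 5 for each row, row after row: the finger opening in mm, from 0 to 85.4, then the shift along the tool's x, y, z in mm, then the turn about the tool's x in rad. A call has 1 to 20 rows; each row shifts and turns the commanded pose from where the row before left it, along the tool's axes as they then stand; what a row does not reach is not made up. A row lasts 1/8 s, in which the tool goes at most 62.5 mm and 10.7 degrees, less where a joint would pass 70% of its speed; a pose out of reach is approached as far as the arm can. A call with a gripper value outside its range is refused whole. The fingers move at their own pace and stop on an object; FORCE is the grip in N (left out, the last holds). Time passes only in rows, so rows that do not move let the fingers close. It gives the time, the measured TCP pose, the force and the opening at its end, in the units of the state.
- r.get_obs(): the state, without advancing time (a new reading comes with each control period).
- viewer.grab_frame(name): name is "scene" or "top"; returns (picture, depth): 400x640x3 uint8, red, green, blue; 400x640 float32, m along the optical axis (not along the pixel's ray), 0 where there is no reading.
- viewer.calibration(name): a dict with "mtx" (3x3 intrinsics, pixels), "world_to_cam" (4x4, takes a point from world to camera coordinates). Camera axes: x right, y up, looking along -z (the intrinsics and any distortion apply to the point x, -y, -z); pixel columns grow to the right and rows downward; lengths in m; the calibration is good to about 2 mm. A picture is of the moment at which its call begins. calibration takes no time and is no camera call.
- r.hand_in(): hands the job in, once; it reports no verdict.
Trained networks look in the newest picture that a camera, given by its name, has taken for a name from the list of things; names that differ only in an ending like _2 or _b are one class to them, and where a whole thing is asked for, a point or a joint stands for the part that bears it (a point fixed in the world has none). Each returns a list of dicts, best first, with "score" (0 to 1); they miss things now and then, are a little off and sometimes report something else, mostly with a low value. They report only what shows in the picture. A call takes as long as a camera call. They do not tell look-alikes from the thing itself.
- nets.look_for(name, camera): "location" ([x, y, z] in m, in world coordinates, good to about 4 mm: the middle of the surface that is visible of it).
- nets.silhouettes(name, camera): "mask" (400x640 bool, what is visible of it).
The state is a dict: "clock": time; "joints": joint angles; "qvel": joint speeds; "tau": joint torques, N m; "tcp_pos": TCP position; "orientation": TCP orientation; "contact_force": force on the tool from outside, world axes, zero at the start; "moment": the same for the moment, N m; "grip_width": finger opening in m.
Only numpy, scipy, OpenCV 4.12 (cv2) and the standard library are available. Lean on these libraries where they do the work, as an engineer would, in place of code of your own. Each camera call takes 0.05 s, during which the arm holds its last target. There are 200 camera calls.

### The job

With the fingertips, push the grey shelf board along its rails, away from you, until it drops into the locating notches and lies down flat; then push the keeper lever round by its upright peg until it lies across the board's near edge, pointing at the opposite rail. Only push: do not lift or carry anything, do not touch the steel cup, which must ride along standing on the board, and leave the two vials and the marker where they are.

Things in the scene. Friction and masses are not known exactly. Their poses are not given: they have to be found in the camera images.
- rail_frame: Fixed aluminium frame with two rails along its x axis, 309 mm long (x -140 to 169), 151 wide. Origin on the worktop midway between the rails; x points along the rails away from the robot (pushing direction), y left. Each rail: |y| 37 to 75.5 mm, running surface 45 mm high, outer guide cheek 57 mm high. Between the rails it is open but for cross bars under 13 mm high at x -120 and 140.
- home_point (a point): Point of the frame (x 60, y 0, z 55 mm in it; same axes) where the centre of the board's top lies when home. Four notches in the rails, 9 mm deep and 19 long (outer half of each rail at x 15, inner half at x 105), take the board's four feet all at once; the rails run on beyond to end stops at x 161.
- board_top (a point): Centre of the top of the loose grey plastic board, 120 mm along the rails, 140 across, 10 thick, 0.2 to 0.33 kg, on four feet 6 mm high. Axes as the frame's within 2 degrees. The top is at z 61 mm while it runs, 55 when it has dropped home. It starts 85 to 125 mm short of home. It takes 1 to 4 N to push and stops dead in the notches; push slowly (5 cm/s) or it may jump them.
- board_edge (a point): Middle of the near edge of the board (the edge to push, between the rails), half-way up its 10 mm thickness: 56 mm above the worktop while it runs, 50 mm when home.
- keeper (a joint): Angle (rad) of the dark steel keeper lever at the right of the frame, on a vertical pivot. 0: points back to the robot, parallel to the rails, beside the board; grows as the peg moves inward (left) and away; 1.57: points left across the board. Starts at -0.4 to 0.15, stop at 1.62. Stays where left; 1 to 2 N at the peg turn it. It clears the board by 3 mm only when the board is home.
- keeper_pivot (a point): Top of the keeper's pivot, in the rail frame at x 35, y -92, z 64 mm. The lever is 14 mm wide and 6 mm thick, from 58 to 64 mm above the worktop.
- keeper_peg (a point): Middle of the keeper's upright round peg, 10 mm in diameter, 26 mm high (64 to 90 mm above the worktop; this point is at 77 mm), 55 mm from the pivot. Push it sideways.
- sample_cup: Open steel sample cup, 52 mm in diameter and 37 mm high, standing loose on the left far part of the board. Origin at the centre of its underside. Not to be touched; it rides along.
- vial_left: Capped glass vial, 28 mm in diameter and 60 mm high, standing on the worktop to the left of the rails. Origin at the centre of its underside. Leave alone.
- vial_right: The same kind of vial to the right of the rails, beyond the keeper. Origin at the centre of its underside. Leave alone.
- marker: Marker pen, 135 mm long, 17 mm thick, lying on the worktop near its right-hand edge. Origin at the centre of its underside. Leave alone.
Mind the look-alikes: they are no part of the job. Of the things that look like the part that bears board_top, the larger one is meant.

How it is judged:
By the outcome, as a careful person would: the job done as asked, in the order asked, and still so for the second after the job is handed in, with the robot touching nothing.
It also fails if it takes over 45 s, if anything falls off the work surface, if the arm or the gripper's body presses on something with over 40 N, if the wrist force passes 120 N, or if a joint passes its speed limit or range.

## Working session

There is one attempt and no reset: what is moved stays moved. The work goes in short steps, Python scripts to look and compute and a shell command to move; the robot and the scene stay as the last step left them, time stands still between calls to the robot, and variables do not carry over. Pictures are saved under pics/ and viewed, about 8 in all and at most 12, crops included, and the job is handed in when it is done.

```bash
mkdir -p pics; ls
cat > h.py <<'E'
import numpy as np, cv2
from bench import r, viewer, nets
from scipy.spatial.transform import Rotation as R
def cam(n):
    c=viewer.calibration(n); return np.array(c["mtx"]),np.array(c["world_to_cam"])
def cloud(n,d):
    K,T=cam(n); v,u=np.mgrid[0:400,0:640]
    p=np.stack([(u-K[0,2])/K[0,0]*d,-(v-K[1,2])/K[1,1]*d,-d,np.ones_like(d)],-1)
    return (p@np.linalg.inv(T).T)[...,:3]
def proj(n,P):
    K,T=cam(n); c=T[:3,:3]@np.asarray(P)+T[:3,3]; c=c*[1,-1,-1]; q=K@c; return q[:2]/q[2]
def save(n,f):
    p,d=viewer.grab_frame(n); cv2.imwrite(f,p[...,::-1]); return p,d
E
python3 - <<'E'
from h import *
for n in("top","scene"):
    p,d=save(n,f"pics/{n}0.png"); np.save(f"{n}0d.npy",d)
    print(n,viewer.calibration(n))
    for k in("rail_frame","board_top","keeper","keeper_peg","keeper_pivot","board_edge","sample_cup","vial_left","vial_right","marker"):
        print(k,[(np.round(x["location"],3).tolist(),round(x["score"],2)) for x in nets.look_for(k,n)])
o=r.get_obs();print(o["tcp_pos"],o["orientation"],o["clock"],R.from_rotvec(o["orientation"]).as_matrix().round(3))
E
```

```text
pics
top {'mtx': array([[470.14815983,   0.        , 316.89805131],
       [  0.        , 470.14815983, 200.30456908],
       [  0.        ,   0.        ,   1.        ]]), 'world_to_cam': array([[ 0.0168628 , -0.99731519,  0.07126043, -0.14925657],
       [ 0.99294829,  0.02506796,  0.11586757, -0.58768389],
       [-0.11734284,  0.06880407,  0.99070513, -1.15011019],
       [ 0.        ,  0.        ,  0.        ,  1.        ]])}
rail_frame [([0.636, -0.182, 0.046], 0.59)]
board_top [([0.407, 0.015, 0.014], 0.93), ([0.556, -0.155, 0.06], 0.91)]
keeper [([0.636, -0.241, 0.065], 0.58)]
keeper_peg [([0.634, -0.238, 0.067], 0.52)]
keeper_pivot [([0.637, -0.243, 0.066], 0.73)]
board_edge [([0.401, 0.015, 0.009], 0.97), ([0.559, -0.155, 0.063], 0.84)]
sample_cup [([0.581, -0.123, 0.062], 0.84), ([0.635, -0.176, 0.052], 0.5)]
vial_left [([0.633, -0.245, 0.065], 0.53), ([0.513, -0.016, 0.062], 0.5)]
vial_right []
marker [([0.481, -0.334, 0.014], 0.65), ([0.633, -0.178, 0.046], 0.3)]
scene {'mtx': array([[437.13272641,   0.        , 312.78051134],
       [  0.        , 437.13272641, 204.18340
[... 292 characters left out ...]
 0.        ,  1.        ]])}
rail_frame [([0.568, -0.193, 0.041], 0.9)]
board_top [([0.398, 0.009, 0.011], 0.89), ([0.545, -0.164, 0.058], 0.72)]
keeper [([0.606, -0.256, 0.066], 0.63)]
keeper_peg [([0.502, -0.024, 0.033], 0.71), ([0.604, -0.256, 0.067], 0.53)]
keeper_pivot [([0.606, -0.254, 0.066], 0.6)]
board_edge [([0.397, 0.009, 0.01], 0.63)]
sample_cup [([0.569, -0.128, 0.086], 0.59)]
vial_left [([0.501, -0.024, 0.031], 0.72)]
vial_right [([0.576, -0.189, 0.04], 0.32)]
marker [([0.472, -0.338, 0.011], 0.69), ([0.544, -0.164, 0.058], 0.67)]
[0.20576883 0.64288515 0.23132351] [ 0.24320666  1.55711638 -0.24313668] 1.1 [[-0.     0.305  0.952]
 [ 0.     0.952 -0.305]
 [-1.     0.    -0.   ]]
```

View pics/top0.png

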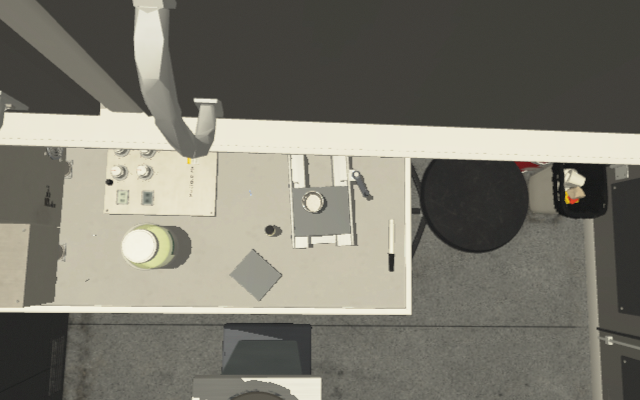

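View pics/scene0.png

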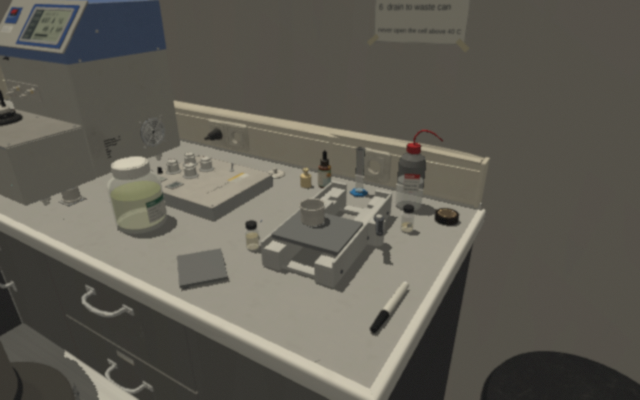

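Run:
```python
from h import *
im=cv2.imread("pics/top0.png"); d=np.load("top0d.npy"); W=cloud("top",d)
a=cv2.resize(im[140:265,250:420],None,fx=4.5,fy=4.5,interpolation=cv2.INTER_CUBIC)
cv2.imwrite("pics/crop0.png",a)
print("bar",W[135,300],W[80,150],W[20,60],W[90,210],W[60,400])
# orthographic height map fused, 1mm... print ranges
for n in("top","scene"):
    d=np.load(f"{n}0d.npy");W=cloud(n,d);P=W[d>0]
    m=(abs(P[:,0]-.6)<.25)&(abs(P[:,1]+.18)<.16)
    P=P[m]; np.save(n+"P.npy",P); print(n,len(P),np.histogram(P[:,2]*1e3,bins=np.arange(-10,140,5)))
p,_=viewer.grab_frame("top")
for x in nets.silhouettes("board_top","top"):
    m=x["mask"]; Q=W=cloud("top",np.load("top0d.npy"))[m]; Q=Q[Q[:,2]>.054]; Q=Q[Q[:,2]<.068]
    if len(Q)>50: print(x["score"],m.sum(),np.median(Q[:,2]),cv2.minAreaRect((Q[:,:2]*1000).astype(np.float32)))
```

```text
bar [ 0.54168651 -0.06547693  0.87055123] [ 0.51551118 -0.00358609  1.04429633] [0.54972874 0.04299868 1.01940891] [ 0.54985502 -0.00829237  0.93889625] [ 0.54991356 -0.11134353  0.99437597]
top 83077 (array([ 124, 4888, 6481,  428,  425,  191,   28,   18,   30,   78,  435,
        704,  101,  878, 1877,  330,   15,   10,   10,   14,   26,   51,
         14,    0,    0,    0,    0,    0,    0]), array([-10,  -5,   0,   5,  10,  15,  20,  25,  30,  35,  40,  45,  50,
        55,  60,  65,  70,  75,  80,  85,  90,  95, 100, 105, 110, 115,
       120, 125, 130, 135]))
scene 26302 (array([   0, 7201, 8341,  594, 1155,  619,  420,  390,  374,  417,  878,
        790,  448,  946, 1965,  147,  132,  166,  164,  190,  181,  159,
         66,   68,   81,   75,   61,   70,   55]), array([-10,  -5,   0,   5,  10,  15,  20,  25,  30,  35,  40,  45,  50,
        55,  60,  65,  70,  75,  80,  85,  90,  95, 100, 105, 110, 115,
       120, 125, 130, 135]))
```

View pics/crop0.png

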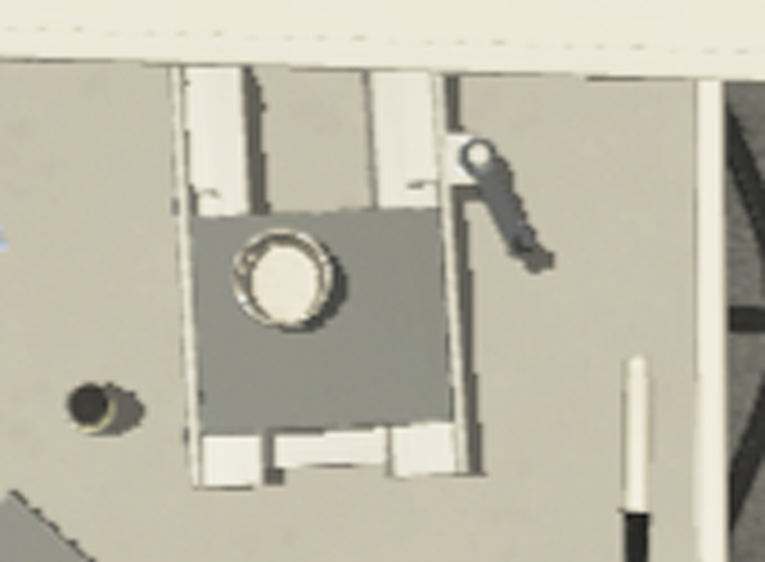

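```bash
cat >> h.py <<'E'
def ray(n,uv,z):
    K,T=cam(n); dc=np.array([(uv[0]-K[0,2])/K[0,0],-(uv[1]-K[1,2])/K[1,1],-1]); Rm=T[:3,:3]
    o=-Rm.T@T[:3,3]; v=Rm.T@dc; return (o+v*(z-o[2])/v[2])*1000
E
python3 - <<'E'
from h import *
c=lambda x,y:(250+(x+.5)/4.5-.5,140+(y+.5)/4.5-.5)
for k,x,y,z in[("bTL",190,216,61),("bTR",441,205,61),("bBR",453,422,61),("bBL",197,434,61),("Lnear",193,487,57),("Lfar",170,68,57),("Rnear",468,473,57),("Rfar",442,72,57),("pivot",479,155,64),("peg",526,240,90),("pegbase",522,240,64),("LrailIn near",262,486,45),("RrailIn near",388,476,45),("notchL",207,192,45),("notchR",425,185,45),("cup",287,280,98)]:
    print(k,ray("top",c(x,y),z/1e3).round(1))
for n in("top","scene"):
    P=np.load(n+"P.npy")*1000
    # board yaw & frame: rects
    Q=P[(P[:,2]>59)&(P[:,2]<63.5)&(P[:,1]>-230)]; print(n,"board",cv2.minAreaRect(Q[:,:2].astype(np.float32)),Q[:,:2].min(0),Q[:,:2].max(0))
    Q=P[(P[:,2]>62)&(P[:,2]<67)&(P[:,1]<-225)]; print("keeper",len(Q),cv2.minAreaRect(Q[:,:2].astype(np.float32)) if len(Q)>3 else 0)
    Q=P[(P[:,2]>75)&(P[:,2]<93)&(P[:,1]<-215)&(P[:,0]<.68e3)]; print("peg",len(Q),np.median(Q,0) if len(Q) else 0)
    Q=P[(P[:,2]>43)&(P[:,2]<59)&(P[:,0]<740)]; print("frame",cv2.minAreaRect(Q[:,:2].astype(np.float32)))
E
```

```text
bTL [618.3 -72.5  61. ]
bTR [ 628.3 -211.8   61. ]
bBR [ 507.8 -219.6   61. ]
bBL [498.4 -79.   61. ]
Lnear [469.7 -77.6  57. ]
Lfar [701.9 -59.4  57. ]
Rnear [ 480.1 -228.7   57. ]
Rfar [ 704.6 -212.2   57. ]
pivot [ 656.6 -232.5   64. ]
peg [ 605.9 -254.6   90. ]
pegbase [ 609.4 -256.9   64. ]
LrailIn near [ 471.1 -115.9   45. ]
RrailIn near [ 477.9 -185.8   45. ]
notchL [634.5 -81.9  45. ]
notchR [ 641.9 -204.8   45. ]
cup [ 579.9 -124.4   98. ]
top board ((585.0969848632812, -124.81229400634766), (203.54476928710938, 228.93927001953125), 88.67546081542969) [ 471.66294813 -227.98624985] [700.65570671 -21.38225473]
keeper 104 ((632.1239624023438, -240.84718322753906), (68.96867370605469, 17.411623001098633), 20.71336555480957)
peg 16 [ 605.71765498 -254.29759325   89.2658019 ]
frame ((588.209228515625, -144.87765502929688), (212.2794189453125, 257.6080322265625), 77.23157501220703)
scene board ((670.5955810546875, -132.81399536132812), (202.93692016601562, 353.2374267578125), 86.01988220214844) [ 496.23652344 -229.08500301] [849.89586002 -20.03790441]
keeper 101 ((721.8556518554688, -241.93711853027344), (254.58346557617188, 37.16828155517578), 1.6662259101867676)
peg 45 [ 601.82327174 -259.96955081   83.39330023]
frame ((608.43115234375, -151.7024383544922), (222.77310180664062, 300.5604248046875), 79.99951171875)
```

```bash
python3 - <<'E'
from h import *
W=cloud("top",np.load("top0d.npy"));Q=W[220:275,120:175].reshape(-1,3);Q=Q[Q[:,2]>.05];print(Q.min(0),Q.max(0))
E
python3 -m pendant '[25,-10,0,0,-0.128, 25,-20,0,0,-0.128, 25,-20,0,0,-0.128, 25,-4,-37.4,21.3,0, 25,-4,-37.4,21.3,0, 25,-4,-37.4,21.3,0, 25,-4,-37.4,21.3,0, 25,-4,-37.4,21.3,0, 25,-4,-37.4,21.3,0, 25,-4,-37.4,21.3,0, 25,-4,-37.4,21.3,0, 25,0,-37.4,21.3,0, 25,0,-37.4,21.3,0, 25,0,-37.4,21.3,0]' 20
```

```text
[ 0.41192453 -0.05499155  0.05001178] [0.52076758 0.31734628 1.21814966]
clock: 2.95
tcp_pos: [0.4706, 0.2488, 0.3136]
orientation: [-0.058, 1.57, 0.059]
contact_force: [0.5, 0.7, 0.5]
grip_width: 0.0248
```

```bash
python3 -m pendant '[25,0,-40.2,-3.4,0, 25,0,-40.2,-3.4,0, 25,0,-40.2,-3.4,0, 25,0,-40.2,-3.4,0, 25,0,-40.2,-3.4,0, 25,0,-40.2,-3.4,0, 25,40,-40.2,-3.4,0, 25,40,-40.2,-3.4,0, 25,40,-40.2,-3.4,0, 25,40,-40.2,-3.4,0, 25,40,0,0,0, 25,0,0,0,0]'
python3 - <<'E'
from h import *
o=r.get_obs();t=np.array(o["tcp_pos"])*1e3;th=np.radians(4.2);d=t-[614.5,-142.9,0]
print("frame",d[0]*np.cos(th)+d[1]*np.sin(th),-d[0]*np.sin(th)+d[1]*np.cos(th),t[2]); M=R.from_rotvec(o["orientation"]).as_matrix().round(3);print(M)
p,d=save("scene","pics/s1.png"); cv2.imwrite("pics/s1.png",cv2.resize(p[120:330,200:460,::-1],None,fx=3,fy=3,interpolation=cv2.INTER_CUBIC)[:600,:780])
E
```

```text
clock: 4.45
tcp_pos: [0.4636, -0.1533, 0.1113]
orientation: [-0.057, 1.576, 0.058]
contact_force: [-0.6, 0.1, 0.7]
grip_width: 0.025
frame -151.22736492331467 0.6408722747108442 111.29387656915068
[[-0.006 -0.073  0.997]
 [ 0.     0.997  0.073]
 [-1.     0.001 -0.006]]
```

View pics/s1.png

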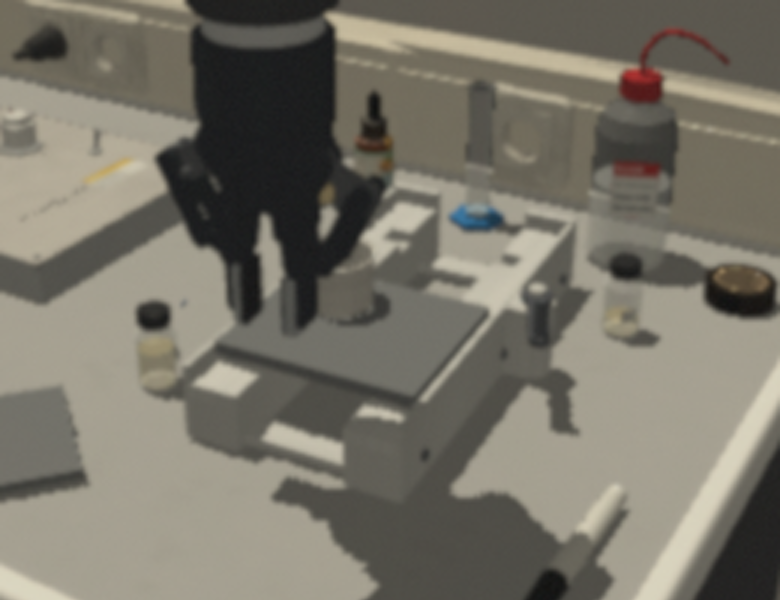

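The view shows the fingers (crop px 240–295, 300) in front of the board, which has its cup on it. The peg is at px (540,310), still on the near-right side. Now I'll descend and begin pushing.

```bash
python3 -m pendant '[25,22,0,0,0, 25,22,0,0,0, 25,22,0,0,0, 25,0,0,5,0, 25,0,0,5,0, 25,0,0,5,0, 25,0,0,5,0, 25,0,0,5,0, 25,0,0,5,0, 25,0,0,5,0, 25,0,0,5,0]'; python3 -m pendant '[25,0,0,5,0, 25,0,0,5,0, 25,0,0,5,0, 25,0,0,5,0, 25,0,0,5,0, 25,0,0,5,0]'
python3 - <<'E'
from h import *
p,d=save("scene","pics/s2.png"); cv2.imwrite("pics/s2.png",cv2.resize(p[120:330,200:460,::-1],None,fx=3,fy=3,interpolation=cv2.INTER_CUBIC)[:600,:780])
E
```

```text
clock: 5.88
tcp_pos: [0.5036, -0.1507, 0.0469]
orientation: [-0.057, 1.574, 0.058]
contact_force: [-6.5, -0.7, 5.6]
grip_width: 0.025
clock: 6.62
tcp_pos: [0.5335, -0.1486, 0.0469]
orientation: [-0.057, 1.574, 0.058]
contact_force: [-6.6, -0.2, 5.2]
grip_width: 0.0249
```

View pics/s2.png

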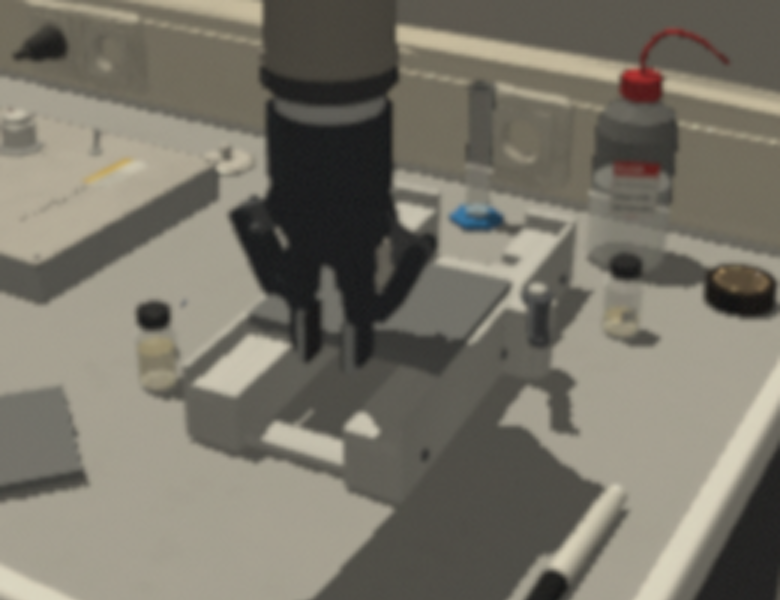

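The fingers (px 305–355, 345) are at the near edge, and the board is sliding. The upward force suggests the tips are high on the edge, so I'll back off, go lower and continue.

```bash
python3 -m pendant '[25,0,0,-6,0, 25,0,0,-4,0, 25,7,0,0,0, 25,7,0,0,0, 25,0,0,5,0, 25,0,0,5,0, 25,0,0,5,0, 25,0,0,5,0]'; python3 -m pendant '[25,0,0,5,0, 25,0,0,5,0, 25,0,0,5,0, 25,0,0,5,0]'
```

```text
clock: 7.68
tcp_pos: [0.5454, -0.1476, 0.0332]
orientation: [-0.058, 1.571, 0.058]
contact_force: [-1.9, 0.2, -1.1]
grip_width: 0.0248
clock: 8.18
tcp_pos: [0.5659, -0.1459, 0.0332]
orientation: [-0.058, 1.57, 0.058]
contact_force: [-0.9, 0.1, -1.5]
grip_width: 0.0251
```

```bash
python3 -m pendant '[25,0,0,5,0, 25,0,0,5,0, 25,0,0,5,0, 25,0,0,5,0, 25,0,0,5,0]'
python3 - <<'E'
from h import *
p,d=save("scene","pics/s3.png"); cv2.imwrite("pics/s3.png",cv2.resize(p[120:330,200:460,::-1],None,fx=3,fy=3,interpolation=cv2.INTER_CUBIC)[:600,:780])
W=cloud("scene",d)*1e3; th=np.radians(4.2); D=W-[614.5,-142.9,0]; X=D[...,0]*np.cos(th)+D[...,1]*np.sin(th);Y=-D[...,0]*np.sin(th)+D[...,1]*np.cos(th)
m=(d>0)&(Y<-35)&(Y>-68)&(abs(X-20)<130)&(W[...,2]>49)&(W[...,2]<66)
h=np.histogram(X[m],bins=np.arange(-60,140,5)); print(h[0],np.median(W[...,2][m])); np.save("x.npy",0)
for a in range(-60,130,10):
    k=m&(X>a)&(X<a+10); print(a,k.sum(),np.median(W[...,2][k]).round(1) if k.any() else '')
E
```

```text
clock: 8.8
tcp_pos: [0.5908, -0.1441, 0.0333]
orientation: [-0.058, 1.57, 0.058]
contact_force: [-1.2, -0.1, -1.9]
grip_width: 0.0252
[ 0  0  0  0  0  0  0  0 22 60 19 21 21 23 18 19 16 22 19 18 21 17 17 20
 14 17 18 16 17 13 14 19 12  2  0  0  0  0  0] 60.90618224156119
-60 0 
-50 0 
-40 0 
-30 0 
-20 82 57.7
-10 40 61.0
0 44 61.2
10 37 61.0
20 38 61.2
30 37 60.9
40 38 61.3
50 37 61.2
60 31 61.2
70 34 61.0
80 30 60.8
90 33 60.7
100 14 60.5
110 0 
120 0
```

View pics/s3.png

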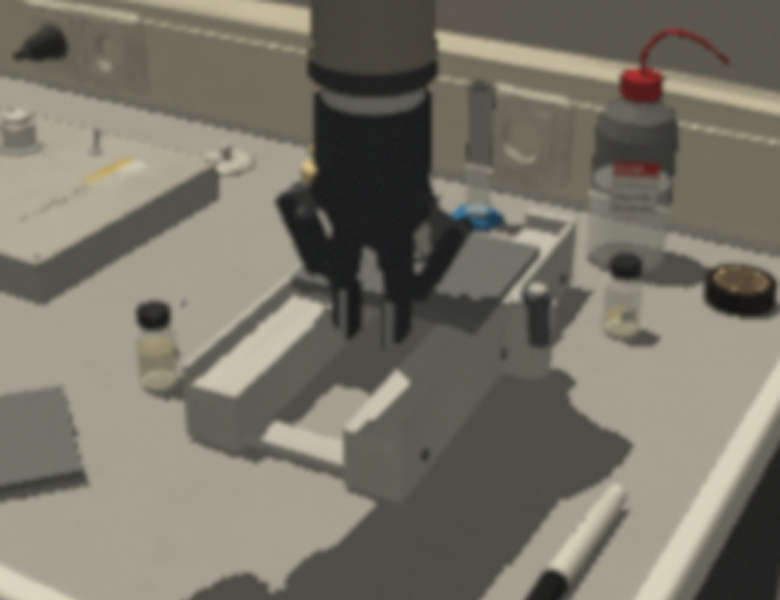

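The board is tracking well, with its near edge at x≈-16 in the frame, so about 16 mm is left. I'll finish slowly.

```bash
python3 -m pendant '[25,0,0,4,0, 25,0,0,4,0, 25,0,0,4,0, 25,0,0,2,0]'; python3 -m pendant '[25,0,0,2,0]';python3 -m pendant '[25,0,0,2,0]'
```

```text
clock: 9.35
tcp_pos: [0.6046, -0.1431, 0.0333]
orientation: [-0.058, 1.57, 0.058]
contact_force: [-6.1, 0.2, 6.2]
grip_width: 0.0248
clock: 9.48
tcp_pos: [0.6057, -0.1431, 0.0333]
orientation: [-0.058, 1.572, 0.058]
contact_force: [-5.6, -0.2, 4.1]
grip_width: 0.0249
clock: 9.6
tcp_pos: [0.6062, -0.143, 0.0332]
orientation: [-0.057, 1.574, 0.059]
contact_force: [-12.4, -0.3, 10.7]
grip_width: 0.025
```

```bash
cat >> h.py <<'E'
def check():
    p,d=viewer.grab_frame("scene"); W=cloud("scene",d)*1e3; th=np.radians(4.2); D=W-[614.5,-142.9,0]
    X=D[...,0]*np.cos(th)+D[...,1]*np.sin(th);Y=-D[...,0]*np.sin(th)+D[...,1]*np.cos(th);Z=W[...,2]
    for lo,hi in((-66,-38),(-38,-10),(38,66)):
        m=(d>0)&(Y<hi)&(Y>lo)&(abs(X-30)<130)&(Z>47)&(Z<66)
        print(lo,[(a,int((m&(X>a)&(X<a+10)).sum()),round(float(np.median(Z[m&(X>a)&(X<a+10)])),1)) for a in range(-30,140,10) if (m&(X>a)&(X<a+10)).sum()>5])
    return p,X,Y,Z
E
python3 - <<'E'
from h import *
check(); print(r.get_obs()["contact_force"])
E
```

```text
-66 [(-10, 9, 49.7), (0, 67, 53.8), (10, 33, 54.8), (20, 31, 55.0), (30, 30, 54.9), (40, 33, 54.8), (50, 29, 54.7), (60, 29, 54.7), (70, 32, 54.9), (80, 27, 55.0), (90, 23, 55.1), (100, 30, 54.9), (110, 22, 54.9)]
-38 [(-30, 20, 57.5), (-20, 52, 56.0), (-10, 16, 54.0), (0, 35, 53.8), (10, 22, 54.9), (20, 13, 55.0), (30, 16, 54.6), (40, 13, 54.9), (50, 15, 55.2), (60, 17, 54.6), (70, 15, 55.0), (80, 19, 54.6), (90, 20, 54.8), (100, 18, 55.0), (110, 20, 55.0)]
38 [(-10, 7, 50.9), (0, 58, 53.9), (10, 18, 55.0)]
[-9.9634412   0.43409844  6.94490222]
```

Home: the board's top is at 54.9 mm all over, and it spans 0 to 120 along the frame. I'll back off and raise the tool.

```bash
python3 -m pendant '[25,0,0,-10,0, 25,0,0,-20,0, 25,0,0,-20,0, 10,-30,0,0,0, 0,-40,0,0,0, 0,-40,0,0,0, 0,0,0,0,0, 0,0,0,0,0]'
python3 - <<'E'
from h import *
import json
o=r.get_obs();print(np.round(o["joints"],3),o["contact_force"],R.from_rotvec(o["orientation"]).as_matrix().round(3))
p,X,Y,Z=check(); cv2.imwrite("pics/s4.png",cv2.resize(p[120:330,200:460,::-1],None,fx=3,fy=3,interpolation=cv2.INTER_CUBIC)[:600,:780])
m=(abs(X-35)<75)&(Y<-80)&(Y>-130)&(Z>75)&(Z<93); print("peg",m.sum(),np.median(X[m]),np.median(Y[m]),Z[m].max())
m=(X>50)&(X<110)&(Y<60)&(Y>-20)&(Z>62)&(Z<100); print("cup",m.sum(),X[m].min(),X[m].max(),Y[m].min(),Y[m].max(),Z[m].max())
E
```

```text
clock: 10.65
tcp_pos: [0.5587, -0.1462, 0.1431]
orientation: [-0.058, 1.569, 0.059]
contact_force: [-0.6, 0.2, -1.3]
grip_width: -0.0002
[-0.197  0.446  0.448  1.9   -0.252  0.85   2.025] [-0.62914046  0.15124114 -1.3033761 ] [[ 0.001 -0.075  0.997]
 [ 0.     0.997  0.075]
 [-1.     0.     0.001]]
-66 [(-10, 8, 52.6), (0, 66, 53.4), (10, 33, 55.0), (20, 34, 55.1), (30, 30, 55.1), (40, 30, 55.3), (50, 33, 54.9), (60, 28, 55.0), (70, 30, 55.0), (80, 27, 54.7), (90, 30, 55.0), (100, 26, 55.2), (110, 22, 54.8)]
-38 [(-10, 8, 53.6), (0, 63, 54.3), (10, 32, 54.8), (20, 34, 55.2), (30, 29, 54.7), (40, 31, 54.7), (50, 27, 55.2), (60, 28, 54.8), (70, 29, 54.9), (80, 24, 54.8), (90, 27, 54.8), (100, 27, 55.0), (110, 26, 54.7)]
38 [(-10, 8, 50.6), (0, 58, 54.0), (10, 29, 54.9), (20, 28, 54.9), (30, 27, 54.9), (40, 26, 55.0), (50, 26, 54.9), (60, 31, 55.2), (70, 18, 55.1), (80, 11, 55.3), (90, 9, 55.1)]
peg 46 -21.293141006245676 -115.66948054720692 91.65633610703894
cup 447 53.408583890173304 106.5019758697293 -3.3402189763355583 46.918377280384945 93.98398419531784
```

View pics/s4.png

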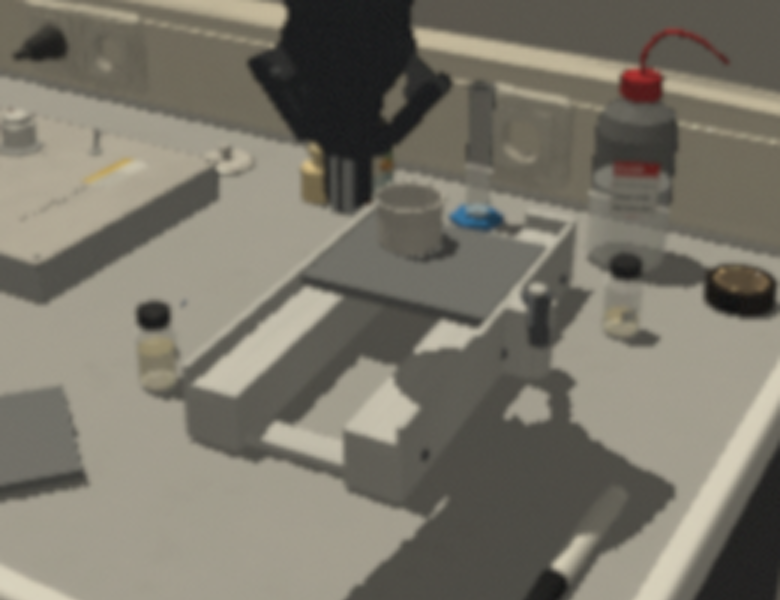

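The board is home with the cup still standing on it (px 412,215), and the peg is at px (540,315). I'll move outside the peg and turn the tool, without descending yet.

```bash
python3 -m pendant '[0,0,-28.3,10.1,0, 0,0,-28.3,10.1,0, 0,0,-28.3,10.1,0, 0,0,-28.3,10.1,0, 0,0,-28.3,10.1,0, 0,0,0,0,-0.12, 0,0,0,0,-0.12, 0,0,0,0,-0.12, 0,0,0,0,0]'
cat >> h.py <<'E'
def pose():
    o=r.get_obs();t=np.array(o["tcp_pos"])*1e3;th=np.radians(4.2);d=t-[614.5,-142.9,0]
    M=R.from_rotvec(o["orientation"]).as_matrix(); y=M[:2,1]
    print("frame",round(d[0]*np.cos(th)+d[1]*np.sin(th),1),round(-d[0]*np.sin(th)+d[1]*np.cos(th),1),t[2].round(1),"phi",round(np.pi/2-(np.arctan2(y[1],y[0])-th),3),"q",np.round(o["joints"],2))
E
python3 -c "
from h import *
pose()
p,X,Y,Z=check()
p,d=save('top','pics/t5.png');cv2.imwrite('pics/t5.png',cv2.resize(p[140:265,250:420,::-1],None,fx=4.5,fy=4.5,interpolation=cv2.INTER_CUBIC))
"
```

```text
clock: 11.82
tcp_pos: [0.6188, -0.2837, 0.1418]
orientation: [-0.338, 1.545, 0.341]
contact_force: [-0.6, -0.5, 0.1]
grip_width: -0.0001
frame -6.0 -140.7 141.8 phi -0.36 q [ 0.1   0.59  0.35  1.64 -0.24  0.96  2.53]
-66 [(0, 74, 53.9), (10, 29, 54.8), (20, 33, 55.1), (30, 30, 54.9), (40, 30, 55.0), (50, 30, 55.2), (60, 31, 54.8), (70, 27, 54.9), (80, 30, 55.0), (90, 26, 54.9), (100, 27, 54.8), (110, 23, 54.9)]
-38 [(-10, 9, 52.7), (0, 65, 54.0), (10, 32, 55.3), (20, 31, 55.2), (30, 29, 54.9), (40, 31, 55.0), (50, 30, 54.9), (60, 25, 55.0), (70, 29, 54.9), (80, 28, 55.0), (90, 22, 54.7), (100, 28, 54.9), (110, 23, 54.9)]
38 [(0, 59, 53.6), (10, 28, 55.1), (20, 28, 54.9), (30, 23, 54.7), (40, 30, 55.0), (50, 27, 55.0), (60, 28, 55.0), (70, 19, 54.9), (80, 15, 55.4), (90, 8, 54.4)]
```

View pics/t5.png

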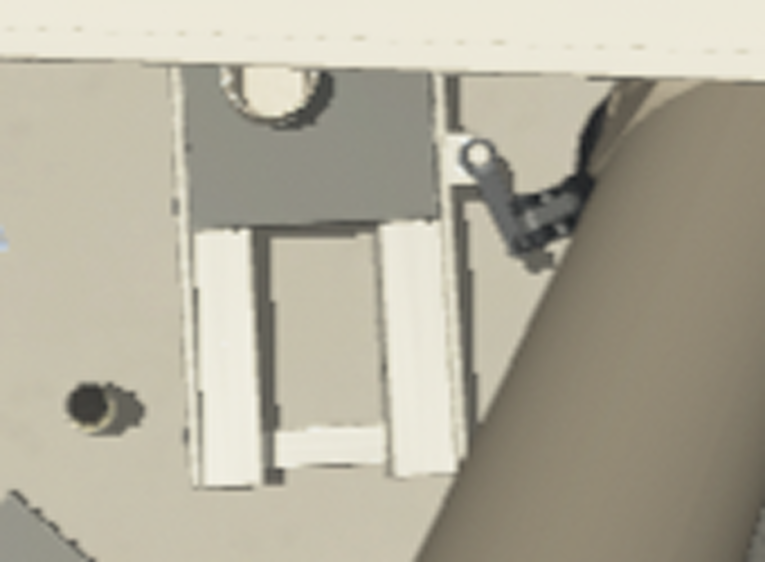

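The fingers are just outside the peg in plan (crop px 555,205), the peg is at (522,240), and the lever hasn't moved. I'll check the clearance to the vial and bottle, then descend.

```bash
python3 -c "
from h import *
th=np.radians(4.2)
for uv in((407,230),(411,208)):
    d=ray('scene',uv,0)-[614.5,-142.9,0]; print(d[0]*np.cos(th)+d[1]*np.sin(th),-d[0]*np.sin(th)+d[1]*np.cos(th))
"
python3 -m pendant '[0,23,0,0,0, 0,23,0,0,0, 0,23,0,0,0, 0,0,4,0,0, 0,0,4,0,0, 0,0,3,0,0]'; python3 -c "
from h import *
pose()"
```

```text
119.0708838382659 -133.13422215759223
224.30302101501883 -111.50128297513943
clock: 12.68
tcp_pos: [0.6154, -0.2738, 0.0755]
orientation: [-0.341, 1.542, 0.34]
contact_force: [0.7, -2.2, -0.5]
grip_width: 0.0001
frame -8.7 -130.6 75.5 phi -0.361 q [ 0.1   0.66  0.32  1.69 -0.27  0.83  2.55]
```

```bash
python3 -m pendant '[0,0,5.6,-1.7,0.1, 0,0,5.6,-1.7,0.1, 0,0,5.6,-1.7,0.1, 0,0,5.6,-1.7,0.1, 0,0,5.6,-1.7,0.1, 0,0,5.6,-1.7,0.1, 0,0,5.6,-1.7,0.1, 0,0,5.6,-1.7,0.1, 0,0,5.6,-1.7,0.1, 0,0,5.6,-1.7,0.1]'; python3 -c "
from h import *
pose()
p,d=save('scene','pics/s6.png'); cv2.imwrite('pics/s6.png',cv2.resize(p[120:330,200:460,::-1],None,fx=3,fy=3,interpolation=cv2.INTER_CUBIC)[:600,:780])"
```

```text
clock: 13.92
tcp_pos: [0.6, -0.2204, 0.0755]
orientation: [0.446, 1.522, -0.446]
contact_force: [0.2, -1.8, -0.3]
grip_width: 0.0005
frame -20.2 -76.3 75.5 phi 0.643 q [-0.16  0.67  0.59  1.8  -0.49  0.82  1.67]
```

View pics/s6.png

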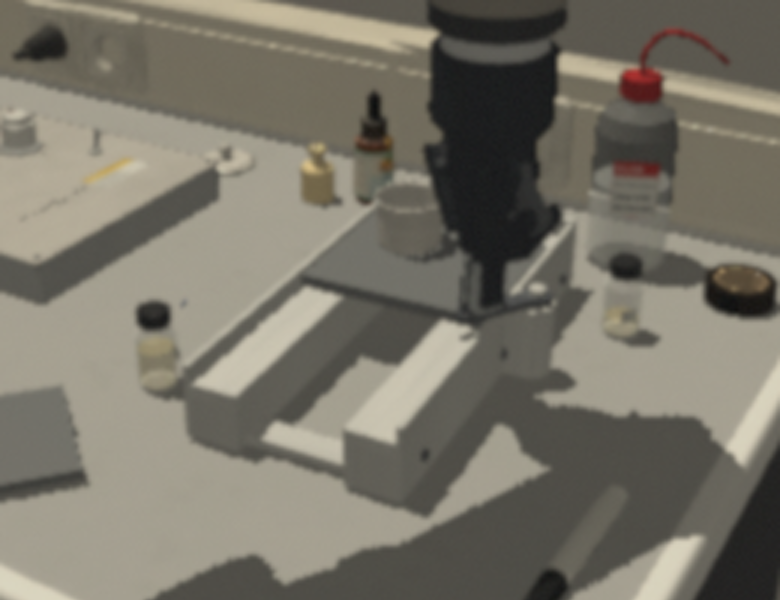

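The lever is swinging with the finger (lever px 480–545, 300), and board and cup are undisturbed. I'll continue.

```bash
python3 -m pendant '[0,0,5.6,-1.8,0.1, 0,0,5.6,-1.8,0.1, 0,0,5.6,-1.8,0.1, 0,0,5.6,-1.8,0.1, 0,0,5.6,-1.8,0.1, 0,0,5.6,-1.8,0.1, 0,0,5.6,-1.8,0.1, 0,0,5.6,-1.8,0.1, 0,0,5.6,-1.8,0.1]'; python3 -c "
from h import *
pose()"
```

```text
clock: 15.1
tcp_pos: [0.6306, -0.1796, 0.075]
orientation: [1.133, 1.256, -1.133]
contact_force: [-0.6, -0.8, -0.3]
grip_width: -0.0
frame 13.4 -37.8 75.0 phi 1.541 q [-0.36  0.78  0.81  1.76 -0.7   0.92  0.86]
```

```bash
python3 -m pendant '[0,0,1.5,0,0.03, 0,0,0,0,0]'; python3 -c "
from h import *
pose()"; python3 -m pendant '[0,0,-10,0,0, 0,0,-20,0,0, 0,-30,-20,0,0, 0,-40,-40,0,0, 0,0,-50,0,0, 0,0,-50,0,0]'
python3 -c "
from h import *
p,X,Y,Z=check(); cv2.imwrite('pics/s7.png',cv2.resize(p[120:330,200:460,::-1],None,fx=3,fy=3,interpolation=cv2.INTER_CUBIC)[:600,:780])
m=(abs(X-35)<40)&(Y<-10)&(Y>-60)&(Z>72)&(Z<93); print('peg',m.sum(),np.median(X[m]),np.median(Y[m]),Z[m].max())
m=(X>50)&(X<110)&(Y<60)&(Y>-20)&(Z>62)&(Z<100); print('cup',m.sum(),X[m].min(),X[m].max(),Y[m].min(),Y[m].max(),Z[m].max())
m=(abs(X-35)<30)&(Y<-22)&(Y>-105)&(Z>61)&(Z<67)
for a in range(-105,-22,10):
    k=m&(Y>a)&(Y<a+10); print(a,k.sum(),X[k].min() if k.any() else 0,X[k].max() if k.any() else 0)
p,d=save('top','pics/t7.png');cv2.imwrite('pics/t7.png',cv2.resize(p[140:265,250:420,::-1],None,fx=4.5,fy=4.5,interpolation=cv2.INTER_CUBIC))
"
```

```text
clock: 15.35
tcp_pos: [0.6322, -0.179, 0.0745]
orientation: [1.153, 1.244, -1.152]
contact_force: [-0.7, -0.3, 0.2]
grip_width: 0.0
frame 15.0 -37.3 74.5 phi 1.567 q [-0.36  0.78  0.82  1.76 -0.7   0.92  0.84]
clock: 16.1
tcp_pos: [0.4405, -0.1937, 0.1445]
orientation: [1.154, 1.244, -1.152]
contact_force: [0.4, -0.7, 0.6]
grip_width: -0.0002
-66 [(-10, 7, 53.7), (0, 71, 53.8), (10, 37, 55.1), (20, 76, 60.0), (30, 30, 63.5), (50, 16, 55.0), (60, 30, 55.2), (70, 27, 54.9), (80, 29, 55.0), (90, 25, 54.9), (100, 30, 55.1), (110, 24, 54.9)]
-38 [(-10, 7, 51.5), (0, 62, 54.0), (10, 33, 54.9), (20, 32, 55.0), (30, 29, 54.6), (40, 16, 54.7), (50, 18, 54.7), (60, 17, 54.9), (70, 17, 55.2), (80, 15, 55.1), (90, 16, 54.8), (100, 25, 55.0), (110, 25, 55.0)]
38 [(0, 12, 54.7), (10, 11, 54.7), (20, 16, 55.1), (30, 25, 54.9), (40, 26, 55.0), (50, 27, 55.0), (60, 24, 55.3), (70, 19, 55.1), (80, 13, 54.9), (90, 8, 55.0)]
peg 44 29.009658978071585 -40.40426689276653 90.71638194952197
cup 449 52.28507018566313 107.09931417945319 -5.204435410450124 46.376854690781194 93.73390057350561
-105 28 21.77908108741069 41.238954923943346
-95 21 23.333884791465692 39.172600553114016
-85 20 22.762128912251853 38.38864864135047
-75 19 23.633671236292138 39.16998949600725
-65 21 24.535453180284335 37.70183803681515
-55 20 23.371362685893285 39.12559386877971
-45 16 23.999654252605943 37.21036999499343
-35 2 28.555806699624593 33.37219765312458
-25 0 0 0
```

View pics/s7.png

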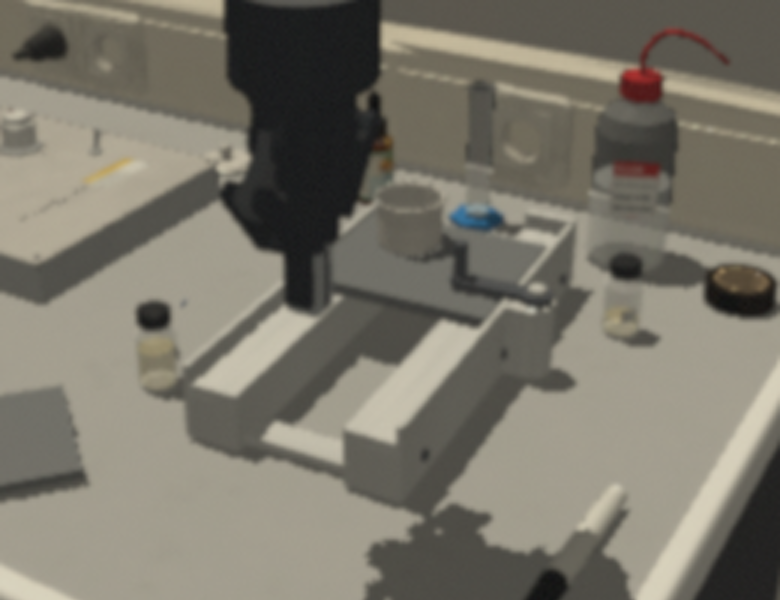

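View pics/t7.png

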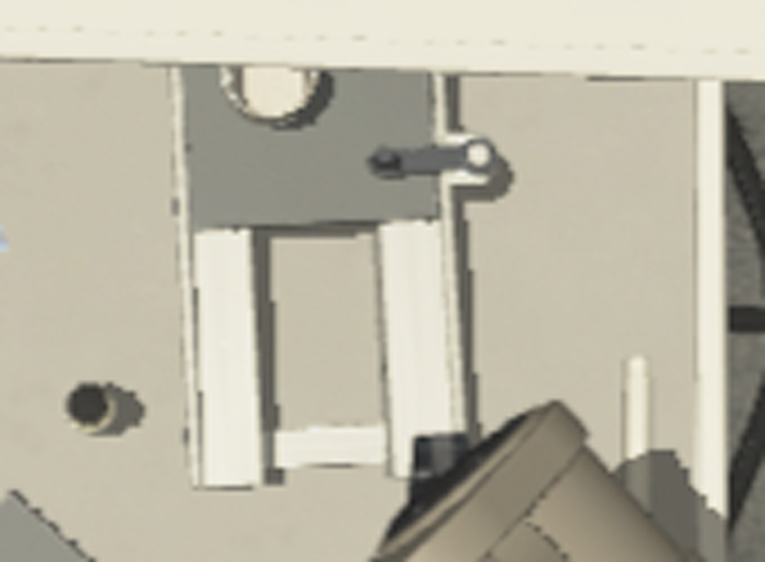

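```bash
python3 -c "
from h import *
c=lambda x,y:(250+(x+.5)/4.5-.5,140+(y+.5)/4.5-.5)
d=ray('top',c(384,159),.09)-ray('top',c(479,155),.064); a=np.arctan2(d[1],d[0]);print(np.hypot(*d[:2]),np.pi-a+np.radians(4.2))
pose();print(r.hand_in())"
```

```text
56.63081927597004 1.4960027553435153
frame -182.1 -37.4 143.5 phi 1.574 q [-0.52  0.44  1.03  2.14 -0.51  0.83  0.89]
the job is handed in; nothing more can be done
None
```

The board is home in its notches and the keeper lies across it. I handed the job in at about 16 s of the 45 s allowed, with the arm clear of everything.

- **Board:** I pushed it about 111 mm along the rails with the fingertips. Its top now measures 55 mm high on both sides, and it spans 0 to about 120 mm along the frame, so it lies flat.
- **Cup, vials and marker:** The cup rode along standing and was not touched. In the last pictures the vials and marker are where they started.
- **Keeper:** I pushed it round by its peg until it pointed at the opposite rail. My angle checks differ slightly: about 1.57–1.60 rad from the lever's edges and the finger's last position, about 1.50 rad from hand-picked pixels in the top picture. I took that as pixel error and did not correct the lever.
- **Forces:** Early in the push the tool showed 5–6 N of upward force because the tips sat high on the board's edge. I backed off, lowered them and carried on. The largest force I read was about 16 N, just after the board stopped in the notches.

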